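# Change gear on the bench spindle drive

## Task

The bench spindle drive has been left in the gear marked by the red dot. Change it to the gear marked by the green dot: with the fingertips, push the lever's black knob out of its slot, across through the cross slot of the H-shaped gate, and fully home to the end of the slot with the green dot. Push gently without gripping the knob, do not run the lever into the yellow or blue gear on the way, leave the things standing around the drive where they are, and finish with the hand clear of the lever.

Things in the scene. Friction and masses are not known exactly. Their poses are not given: they have to be found in the camera images.
- drive: Fixed bench gearbox: grey housing 140 x 136 x 100 mm on a dark base plate, blue motor on its -y side (to 188 mm out, 125 mm high), small chuck with a black torch head on its +y side (to 165 mm out, 90 mm high). Origin on the bench under the gate's middle; x points along the slots away from the operator, y to the operator's left, z up. Place and yaw (to 0.35 rad) vary.
- gate_center (a point): Middle of the top face of the steel gate plate (100 mm along drive x, 84 along y), 118 mm above the bench, in the middle of the cross slot. The H: two slots along drive x, 14 mm wide, centred 17 mm left (+y) and right (-y), joined halfway by a cross slot along y, 17 mm wide, corners rounded. Beside the lever nothing of the drive is higher than 125 mm.
- knob (a point): Centre of the black ball knob (34 mm) on the lever, a 10 mm steel stem tilting both ways about a pivot 30 mm above the bench under the gate's middle. The knob is 170 mm from the pivot, about 195 mm above the bench. Fully in a slot it stands 42 mm to the far or near side of the middle, and in a column 34 mm left or right; in the cross slot it has about 5 mm of play along x.
- stem_at_gate (a point): Point of the lever's centre line at the gate plate (85 mm from the pivot); shows where the stem stands in the gate. At the end of a slot it is 18 mm from the middle of that slot's dot, seen from above.
- selector_lever (a joint): Lean of the lever along the slots, rad: 0 = in line with the cross slot, +0.25 = at the far end of a slot (away from the operator, drive +x), -0.25 = at the near end (drive -x). No spring or detent: friction (about 2.5 N at the knob) keeps it where it is left.
- selector_cross (a joint): Lean of the lever along the cross slot, rad: -0.20 = left column (drive +y), +0.20 = right column (drive -y). The same friction, no spring.
- dot_green: Green enamel dot, 16 mm wide, 1.6 mm thick, on the gate plate at the end of the wanted gear's slot; origin at the middle of its underside. It lies at the near or the far end of the right-hand (-y) slot, 39.5 mm along x and 18 mm along y from the gate's middle.
- dot_blue: Blue dot, same size, at the other end of the right-hand slot: a wrong gear.
- dot_red: Red dot, same size, at the near end of the left-hand slot: the gear engaged at the start.
- dot_yellow: Yellow dot, same size, at the far end of the left-hand slot: a wrong gear.
- torch_head_a: Loose short black torch head (a tube, 34 mm wide, 34 mm high) standing in front of the drive; origin under its middle. Leave alone.
- torch_head_b: Loose black torch head (41 mm wide, 50 mm high) standing in front of the drive; origin under its middle. Leave alone.
- red_screwdriver: Loose red-handled screwdriver, 107 x 17 x 16 mm, lying in front of the drive; origin under its middle. Leave alone.
- red_bottle: Loose red squeeze bottle with a white nozzle, 29 x 43 x 118 mm, standing in front of the motor; origin under its middle. Leave alone.

How it is judged:
On the way, in this order (a step that is already met when the one before it is completed fails the run):
1. the lever is pushed out of the red gear's slot, into line with the cross slot (value of joint selector_lever between -0.09 and 0.09 rad), for 0.1 s.
2. the lever has crossed to the right-hand slot (y of stem_at_gate in the frame of drive below -0.011 m), for 0.1 s.
At the end, for the whole second after the job is handed in: The lever stands at rest in the green dot's slot, at least 0.20 of its 0.25 rad towards the end (its stem at the gate within 25 mm of the dot, seen from above); the four loose things are within 20 mm of where they stood; the hand is clear (horizontal distance between stem_at_gate and dot_green below 0.025 m and (value of joint selector_lever above 0.2 rad or value of joint selector_lever below -0.2 rad) and velocity of joint selector_lever between -0.05 and 0.05 rad/s and distance of each of torch_head_a, torch_head_b, red_screwdriver, red_bottle from where it was at the start of the episode below 0.02 m); the robot touches nothing.
It fails at once if the lever is run into the yellow or blue gear (more than two thirds of the way down that slot) ((y of stem_at_gate in the frame of drive above 0 m and value of joint selector_lever above 0.165 rad) or horizontal distance between stem_at_gate and dot_blue below 0.025 m).
It fails at once if the lever is gripped or forced (more than 35 N between fingers and lever) (contact force between the fingers and selector_lever above 35 N).
It fails at once if a thing standing around the drive is shoved, tipped or lifted (moved more than 20 mm) (distance of any of torch_head_a, torch_head_b, red_screwdriver, red_bottle from where it was at the start of the episode above 0.02 m).
It also fails if it takes over 45 s, if anything falls off the work surface, if the arm or the gripper's body presses on something with over 40 N, if the wrist force passes 120 N, or if a joint passes its speed limit or range.

## Robot

A 6-joint arm with a two-finger parallel gripper is mounted at the origin on a cart in front of the work surface, level with it; the furniture and walls round the work are solid. World frame = base frame: x ahead of the robot, y to its left, z up, the work surface at z = 0. Lengths are in m, angles in rad, forces in N, time in s.
With the tool pointing down it reaches from about 0.35 to 1 m from the base axis. Payload 7.1 kg.
Tool frame: the origin (TCP) lies at the very end of the fingers, on their centre line; the grasp point (between the pads) lies 19 mm behind it; y points along the fingers, x is the direction in which the jaws open and shut, and the axes are right-handed (so a half turn about y gives the same grasp; the last joint's range is limited). The gripper opens to 85 mm and grips with 20 to 120 N. Pads are 22 mm wide; open, the fingers measure 114 mm over their backs; the gripper's body (76 mm by 85 mm) begins 54 mm behind the grasp point. The pads swing forward as they close: fully open they stand 13 mm farther back than shut.
Start: joints at [-1.331, 0.423, 1.63, -0, 1.089, -0.019], TCP at [0.16, -0.604, 0.201] pointing down, gripper open.
Joint ranges: [-3, 3], [-0.9, 2.11], [0.09, 2.58], [-1.31, 4.45], [0.11, 2.69], [-2.54, 2.54]. Speed limits (rad/s): [2.39, 2.39, 3.01, 3.14, 3.14, 3.14].

## Interface

Orientations are given as a 3x3 rotation matrix whose columns are the frame's x, y, z axes.
In Python, from bench import bot, camera gives the robot as it stands. The module is installed in compiled form; this text tells all that it offers.
- The arm moves only by the tool step_arm, never from a script. Its argument "series" is a list of rows, each a list of 7 numbers: the turn, a rotation vector about the tool's x, y, z in degrees, then the shift along the tool's x, y, z in mm, then the finger opening in mm, from 0 to 85.4. In form: [[rx, ry, rz, dx, dy, dz, claw], ...]. A call has 1 to 12 rows; each row is the pose to reach, as a shift and turn from the pose commanded when the call began, along the tool's axes at that moment; what a row does not reach only later rows make up. A row lasts 1/8 s, in which the tool goes at most 62.5 mm and 10.7 degrees, less where a joint would pass 70% of its speed; a pose out of reach is approached as far as the arm can. A call with a gripper value outside its range is refused whole. The fingers move at their own pace and stop on an object; "grip_force" is the grip in N (left out, the last holds). Time passes only in rows, so rows that repeat a pose let the fingers close. It gives the time, the measured TCP pose, the force and the opening at its end, in the units of the state.
- bot.state(): the state, without advancing time (a new reading comes with each control period).
- camera(name): name is "scene" or "top"; returns a dict with "pixels" (420x560x3 uint8, red, green, blue), "mtx" (3x3 intrinsics, pixels), "k1" (the pictures are not rectified: a ray, as slopes to the right and down, at radius r is drawn at 1 + k1 r^2 times it, then the intrinsics apply), "R" (3x3) and "t" (3): a world point X has camera coordinates R X + t. Camera axes: x right, y down, z forward; pixel columns grow to the right and rows downward; lengths in m; the calibration is good to about 2 mm. A picture is of the moment at which its call begins. There is no depth.
- bot.hand_in(): hands the job in, once; it reports no verdict.
The state is a dict: "clock": time; "joint_positions": joint angles; "joint_velocities": joint speeds; "joint_efforts": joint torques, N m; "position": TCP position; "eef_rot": TCP orientation; "ft_force": force on the tool from outside, world axes, zero at the start; "moment": the same for the moment, N m; "opening": finger opening in m.
Only numpy, scipy, OpenCV 4.12 (cv2) and the standard library are available. Lean on these libraries where they do the work, as an engineer would, in place of code of your own. Each camera call takes 0.05 s, during which the arm holds its last target.

## Working session

There is one attempt and no reset: what is moved stays moved. The work goes in short steps, Python scripts to look and compute and a tool call to move; the robot and the scene stay as the last step left them, time stands still between calls to the robot, and variables do not carry over. Pictures are saved under pics/ and viewed, and the job is handed in when it is done.

Besides the shell and the picture viewer there is one more tool, called after "Request:" as name(argument=value, ...), one argument or row to a line, values as JSON. step_arm: Moves the arm, as the interface text tells. Its arguments: {"type":"object","properties":{"series":{"type":"array"},"grip_force":{"type":"number"}},"required":["series"]}

```bash
mkdir -p pics; python3 - <<'E'
from bench import bot,camera
import cv2,pickle
for n in("scene","top"):
    c=camera(n); pickle.dump(c,open(n+".pkl","wb")); cv2.imwrite(f"pics/{n}0.png",cv2.cvtColor(c["pixels"],cv2.COLOR_RGB2BGR)); print(n,c["mtx"],c["k1"],c["R"],c["t"])
s=bot.state();print(s)
E
```

```text
scene [[519.24243466   0.         271.04480571]
 [  0.         519.24243466 207.62852753]
 [  0.           0.           1.        ]] -0.19928157026101143 [[-0.49333735 -0.86978233 -0.00984693]
 [-0.56843259  0.33094036 -0.75323493]
 [ 0.65840918 -0.36600161 -0.65767786]] [0.24979465 0.38880476 0.84880433]
top [[437.16808348   0.         280.74140172]
 [  0.         437.16808348 215.34989136]
 [  0.           0.           1.        ]] -0.002774621982653999 [[ 0.01101699 -0.99984775 -0.01353125]
 [-0.99514742 -0.00964    -0.09792177]
 [ 0.09777643  0.01454439 -0.99510212]] [0.01803068 0.47530726 0.94904507]
{'clock': 0.1, 'joint_positions': array([-1.33100170e+00,  4.23784555e-01,  1.63064353e+00, -2.62143272e-05,
        1.08861211e+00, -1.89968948e-02]), 'joint_velocities': array([ 0.00061535, -0.00209097, -0.0013372 ,  0.00066593,  0.00166967,
       -0.00188071]), 'joint_efforts': array([ 1.07725486e-03, -5.58422542e+01, -2.82444835e+01,  5.66056599e-05,
        2.95180747e-03, -1.73981977e-05]), 'position': array([ 0.15983119, -0.60363663,  0.20029912]), 'eef_rot': array([[ 2.55924007e-01, -3.66356787e-04,  9.66696834e-01],
       [-9.66695819e-01,  1.40060743e-03,  2.55924269e-01],
       [-1.44772236e-03, -9.99998952e-01,  4.29349113e-06]]), 'ft_force': array([-0.25748515,  0.7197787 , -0.15314852]), 'moment': array([-0.01535059,  0.00765333,  0.00345955]), 'opening': 0.0858175696711355}
```

View pics/scene0.png

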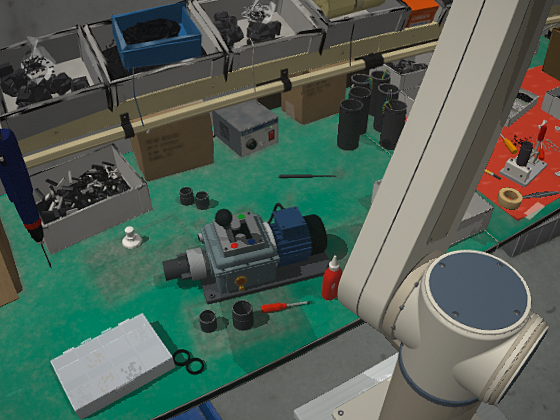

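View pics/top0.png

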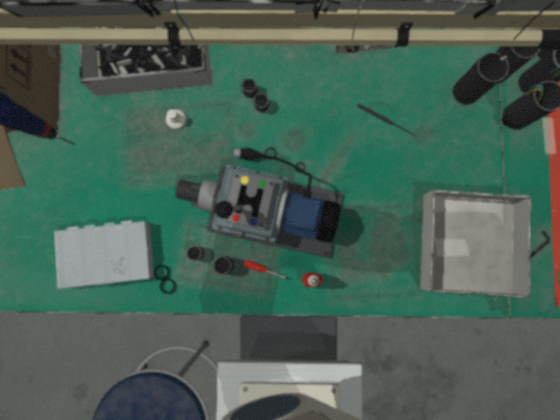

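```bash
python3 - <<'E'
import cv2
a=cv2.imread("pics/top0.png")[150:260,170:350];b=cv2.imread("pics/scene0.png")[195:305,160:340]
cv2.imwrite("pics/zt.png",cv2.resize(a,None,fx=4.4,fy=4.4,interpolation=cv2.INTER_CUBIC))
cv2.imwrite("pics/zs.png",cv2.resize(b,None,fx=4.4,fy=4.4,interpolation=cv2.INTER_CUBIC))
E
```

```text
(no output)
```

View pics/zt.png

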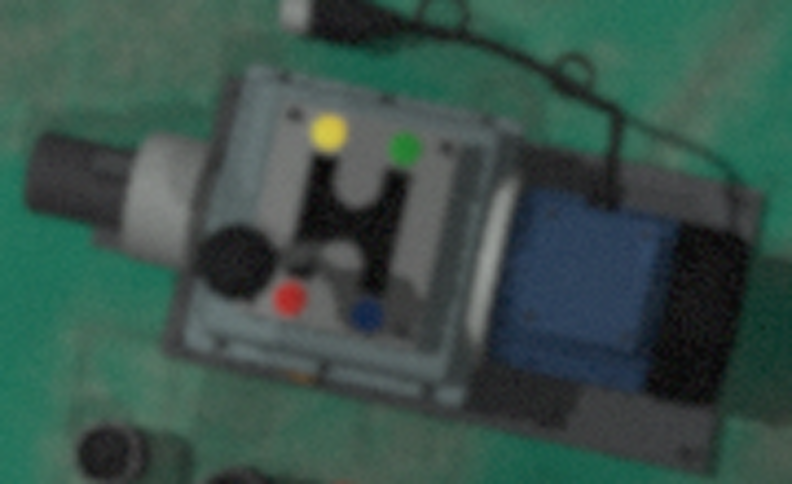

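View pics/zs.png

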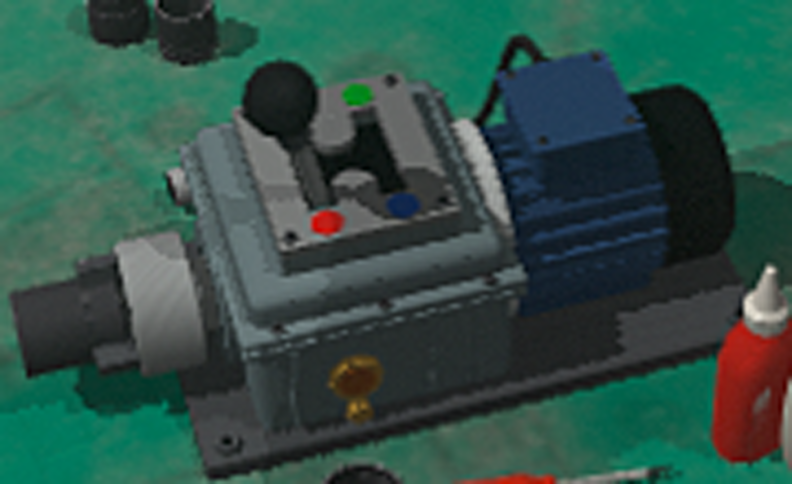

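```bash
cat >h.py <<'E'
import numpy as np,cv2,pickle
def ray(c,uv):
    # k1 about slopes
    d=np.array([c["k1"],0,0,0,0.])
    p=cv2.undistortPoints(np.array([[uv]],float),c["mtx"],d)[0,0]
    R=np.array(c["R"]);o=-R.T@c["t"];return o,R.T@np.r_[p,1]
def onz(c,uv,z):
    o,d=ray(c,uv);return o+d*(z-o[2])/d[2]
def tri(rs):
    A=0;b=0
    for o,d in rs:
        d=d/np.linalg.norm(d);P=np.eye(3)-np.outer(d,d);A=A+P;b=b+P@o
    return np.linalg.solve(A,b)
def proj(c,X):
    d=np.array([c["k1"],0,0,0,0.])
    return cv2.projectPoints(np.array([X],float),cv2.Rodrigues(np.array(c["R"]))[0],np.array(c["t"]),c["mtx"],d)[0].ravel()
E
python3 - <<'E'
from h import *
t=pickle.load(open("top.pkl","rb"));s=pickle.load(open("scene.pkl","rb"))
zt=lambda u,v:(170+(u+.5)/4.4-.5,150+(v+.5)/4.4-.5)
zs=lambda u,v:(160+(u+.5)/4.4-.5,195+(v+.5)/4.4-.5)
loc=dict(y=(.0395,.018),g=(.0395,-.018),r=(-.0395,.018),b=(-.0395,-.018))
pt=dict(y=(330,132),g=(405,149),r=(291,298),b=(367,315));ps=dict(g=(358,94),r=(327,222),b=(403,205))
for nm,c,z,P in(("top",t,zt,pt),("scene",s,zs,ps)):
    k=list(P);W=np.array([onz(c,z(*P[i]),.1196)[:2] for i in k]);L=np.array([loc[i] for i in k])
    w=W[:,0]+1j*W[:,1];l=L[:,0]+1j*L[:,1]
    a=np.sum((w-w.mean())*np.conj(l-l.mean()))/np.sum(abs(l-l.mean())**2)
    print(nm,"scale",abs(a),"yaw",np.angle(a),"ctr",w.mean()-a/abs(a)*l.mean(),"res mm",abs(w-w.mean()-a/abs(a)*(l-l.mean()))*1000)
k=tri([ray(t,zt(238,262)),ray(s,zs(281,97))]);print("knob",k,onz(t,zt(238,262),.195),onz(s,zs(281,97),.195))
for n,u in dict(ta=(195,254),tb=(223,265),sd=(262,268),bot=(313,281)).items(): print(n,onz(t,u,.03))
E
```

```text
top scale 0.9913672302239324 yaw -0.20939867083969943 ctr (0.49539472050563726+0.08621487677149224j) res mm [0.30591919 0.52766484 0.3966991  0.33208302]
scene scale 1.0026278877617714 yaw -0.2097631238797785 ctr (0.49370333687608564+0.08486591515363298j) res mm [0.22050809 0.12173886 0.22513152]
knob [0.46808968 0.12439822 0.19505088] [0.46864569 0.12529949 0.195     ] [0.46742032 0.12358803 0.195     ]
ta [0.38732686 0.21025593 0.03      ]
tb [0.36401811 0.14806119 0.03      ]
sd [0.35846794 0.06253271 0.03      ]
bot [ 0.33164023 -0.04890185  0.03      ]
```

The two cameras agree. The drive's centre is at about (0.4945, 0.0855) with yaw −0.21, and green is at the far right. The knob is at (−34, +33) in the drive frame. In the top picture, green is at zoomed pixel (405,149) and red at (291,298). I'll raise the hand, then swing it over to the near side of the knob.

Request:
step_arm(
  series=[
    [0,0,0,0,-60,0,0],
    [0,0,0,0,-120,0,0],
    [0,0,0,-40,-120,55,0],
    [0,0,0,-75,-120,110,0],
    [0,0,0,-110,-120,165,0],
    [0,0,0,-150,-120,220,0],
    [0,0,0,-190,-120,275,0],
    [0,0,0,-227,-120,329,0],
  ],
  grip_force=20,
)

```text
clock: 1.1
position: [0.4046, -0.3176, 0.3209]
eef_rot: [[0.256, -0.0, 0.967], [-0.967, 0.0, 0.256], [-0.0, -1.0, -0.0]]
ft_force: [0.8, -0.9, 0.1]
opening: 0.0
```

```bash
cat >st.py <<'E'
import numpy as np
from bench import bot
s=bot.state();c=np.array([.4945,.0855]);a=-.2095
x=np.array([np.cos(a),np.sin(a)]);y=np.array([-x[1],x[0]])
p=np.array(s["position"]);R=np.array(s["eef_rot"]);d=p[:2]-c
f=np.array(s["ft_force"])
print("t",s["clock"],"pos",p.round(4),"local mm",(d@x*1e3).round(1),(d@y*1e3).round(1),"z",(p[2]*1e3).round(1),"toolz yaw",np.degrees(np.arctan2(R[1,2],R[0,2])).round(2),"down",R[:,1].round(3),"F loc",(f[:2]@x).round(2),(f[:2]@y).round(2),f[2].round(2),"open",s["opening"])
E
python3 st.py
```

```text
t 1.1 pos [ 0.4046 -0.3176  0.3209] local mm -4.1 -413.0 z 320.9 toolz yaw 14.81 down [-0.  0. -1.] F loc 0.96 -0.7 0.14 open 5.898572419201065e-06
```

Request:
step_arm(
  series=[
    [0,9,0,-55,0,13,0],
    [0,18,0,-110,0,26,0],
    [0,26.8,0,-165,0,39,0],
    [0,26.8,0,-220,0,52,0],
    [0,26.8,0,-275,0,65,0],
    [0,26.8,0,-330,0,78,0],
    [0,26.8,0,-380,0,90,0],
    [0,26.8,0,-427,0,101,0],
    [0,26.8,0,-427,0,101,0],
    [0,26.8,0,-427,0,101,0],
  ],
)

```text
clock: 2.35
position: [0.3919, 0.119, 0.3207]
eef_rot: [[-0.206, -0.001, 0.978], [-0.978, -0.001, -0.206], [0.001, -1.0, -0.001]]
ft_force: [0.7, -0.6, 0.4]
opening: -0.0004
```

```bash
python3 st.py
```

```text
t 2.35 pos [0.3919 0.119  0.3207] local mm -107.3 11.4 z 320.7 toolz yaw -11.91 down [-0.001 -0.001 -1.   ] F loc 0.83 -0.43 0.35 open -0.00042060432177857735
```

Request:
step_arm(
  series=[
    [0,0,0,-22,30,12,0],
    [0,0,0,-22,80,12,0],
    [0,0,0,-22,120,12,0],
    [0,0,0,-22,140,12,0],
    [0,0,0,-22,140,12,0],
    [0,0,0,-22,140,12,0],
  ],
)

```text
clock: 3.1
position: [0.4093, 0.1376, 0.1819]
eef_rot: [[-0.209, 0.001, 0.978], [-0.978, 0.0, -0.209], [-0.001, -1.0, 0.001]]
ft_force: [-0.6, 0.0, -0.1]
opening: 0.0001
```

```bash
python3 st.py;  cat >look.py <<'E'
import sys,cv2,pickle,numpy as np
from bench import camera
n=sys.argv[1]
C={k:camera(k) for k in("top","scene")};pickle.dump(C,open("C.pkl","wb"))
a=C["top"]["pixels"][150:260,190:320];b=C["scene"]["pixels"][180:290,170:300]
im=np.vstack([cv2.resize(np.hstack([a,b]),None,fx=3,fy=3,interpolation=cv2.INTER_CUBIC)])
cv2.imwrite(f"pics/{n}.png",cv2.cvtColor(im,cv2.COLOR_RGB2BGR))
E
python3 look.py a1
```

```text
t 3.1 pos [0.4093 0.1376 0.1819] local mm -94.2 33.3 z 181.9 toolz yaw -12.06 down [ 0.001  0.    -1.   ] F loc -0.62 -0.1 -0.12 open 0.0001458400785882447
```

View pics/a1.png

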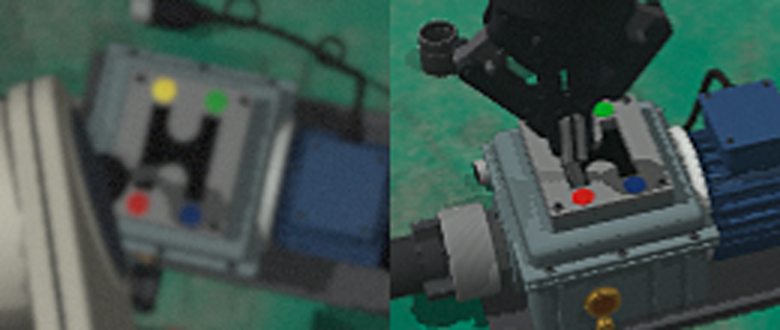

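The hand stands just short of the knob on its near side, with its tip at z = 182 mm. I'll push slowly along drive +x.

Request:
step_arm(
  series=[
    [0,0,0,0,0,10,0],
    [0,0,0,0,0,17,0],
    [0,0,0,0,0,23,0],
    [0,0,0,0,0,29,0],
    [0,0,0,0,0,35,0],
    [0,0,0,0,0,40,0],
    [0,0,0,0,0,45,0],
    [0,0,0,0,0,50,0],
    [0,0,0,0,0,50,0],
  ],
)

```text
clock: 4.32
position: [0.4578, 0.1278, 0.181]
eef_rot: [[-0.208, 0.0, 0.978], [-0.978, 0.0, -0.208], [-0.0, -1.0, 0.0]]
ft_force: [0.1, -0.2, 0.1]
opening: -0.0
```

```bash
python3 st.py; python3 look.py a2
```

```text
t 4.325 pos [0.4578 0.1278 0.181 ] local mm -44.7 33.7 z 181.0 toolz yaw -11.99 down [ 0.  0. -1.] F loc 0.17 -0.2 0.09 open -1.4718712898044236e-06
```

View pics/a2.png

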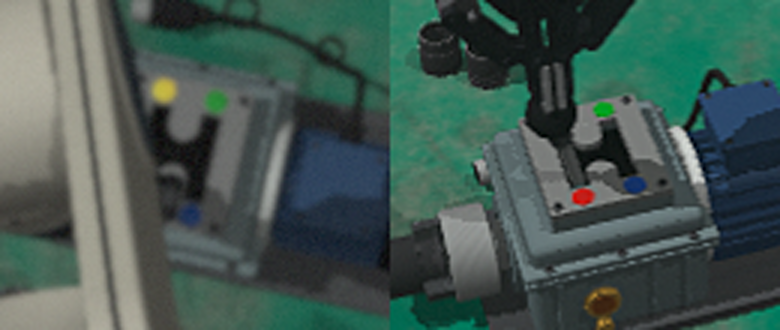

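```bash
cat >z.py <<'E'
import sys,pickle,cv2,numpy as np
from h import proj
C=pickle.load(open("C.pkl","rb"))["scene"]
u,v,w,h=map(int,sys.argv[2:6]);k=780//w
im=cv2.resize(C["pixels"][v:v+h,u:u+w],None,fx=k,fy=k,interpolation=cv2.INTER_CUBIC)
# predicted lever for (local knob x,y)
if len(sys.argv)>6:
    kx,ky=float(sys.argv[6])/1e3,float(sys.argv[7])/1e3;a=-.2095
    X=np.array([np.cos(a),np.sin(a),0]);Y=np.array([-X[1],X[0],0]);o=np.array([.4945,.0855,.03])
    top=kx*X+ky*Y+np.array([0,0,np.sqrt(.17**2-kx**2-ky**2)])
    for f in(.5,.7,1):
        q=proj(C,o+f*top);p=((q-[u,v]+.5)*k-.5).astype(int);cv2.circle(im,tuple(map(int,p)),3,(255,0,255),-1)
cv2.imwrite(f"pics/{sys.argv[1]}.png",cv2.cvtColor(im,cv2.COLOR_RGB2BGR))
E
python3 z.py a2z 195 180 78 78 -17 33
```

```text
(no output)
```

View pics/a2z.png

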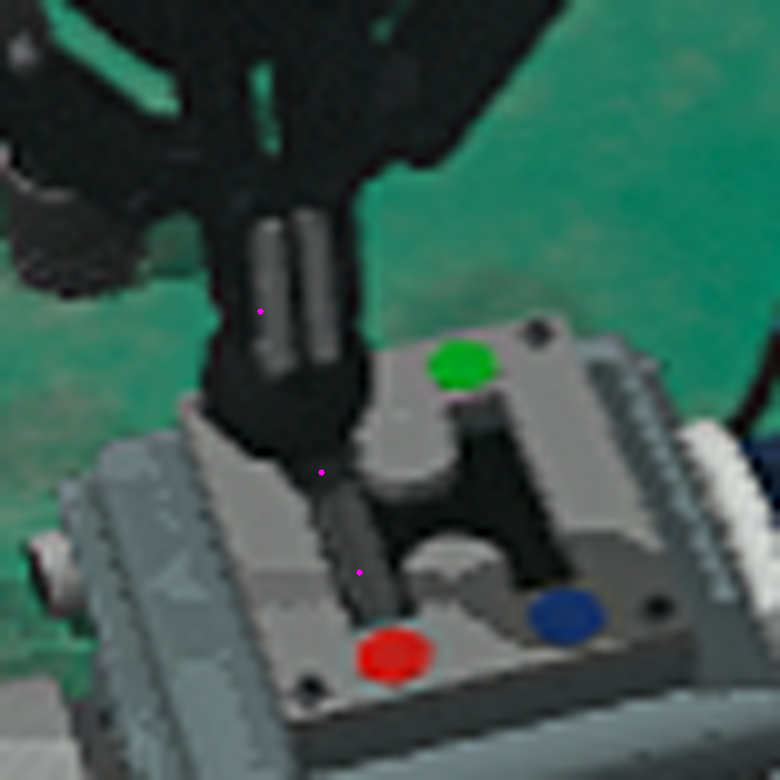

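```bash
python3 - <<'E'
from h import *
C=pickle.load(open("C.pkl","rb"))["scene"]
f=lambda X:((proj(C,X)-[195,180]+.5)*10).round()
a=-.2095;X=np.array([np.cos(a),np.sin(a),0]);Y=np.array([-X[1],X[0],0]);o=np.array([.4945,.0855,0])
print(f([.4578,.1278,.181]),f([.4578,.1278,.2]),f([.468,.1244,.195]))
for x,y in((-34,33),(-42,34),(-17,34),(-25,34)):print(x,f(o+X*x/1e3+Y*y/1e3+[0,0,.195]))
for sx in(-11,11):
  for sy in (-14,14): print(sx,sy,f(np.array([.4578,.1278,.181])+X*sx/1e3+Y*sy/1e3))
o2=-np.array(C["R"]).T@C["t"];print(o2)
E
```

```text
[297. 463.] [290. 389.] [285. 371.]
-34 [282. 372.]
-42 [287. 400.]
-17 [256. 316.]
-25 [266. 343.]
-11 -14 [383. 485.]
-11 14 [239. 517.]
11 -14 [354. 410.]
11 14 [212. 441.]
[-0.21461824  0.39925953  0.85356086]
```

```bash
python3 - <<'E'
import cv2,pickle,numpy as np
A=pickle.load(open("scene.pkl","rb"))["pixels"];B=pickle.load(open("C.pkl","rb"))["scene"]["pixels"]
f=lambda P:cv2.resize(np.clip(P[185:255,200:265].astype(float)*3.5,0,255).astype(np.uint8),None,fx=6,fy=6,interpolation=cv2.INTER_CUBIC)
cv2.imwrite("pics/cmp.png",np.hstack([f(A),f(B)])[:,:,::-1])
E
```

```text
(no output)
```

View pics/cmp.png

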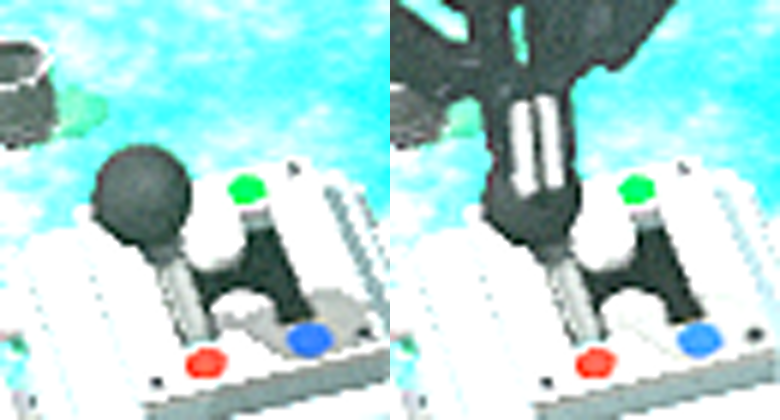

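```bash
python3 - <<'E'
import cv2,pickle,numpy as np
from h import *
B=pickle.load(open("C.pkl","rb"))["scene"]
im=cv2.imread("pics/a1.png")[:,390:]
print(proj(B,[.4093,.1376,.1819]),proj(B,[.4578,.1278,.181]))
p=(proj(B,[.4093,.1376,.1819])-[170,180]+.5)*3
cv2.imwrite("pics/a1z.png",cv2.resize(np.clip(im[30:220,90:270].astype(float)*3,0,255).astype(np.uint8),None,fx=3,fy=3));print((p-[90,30])*3)
E
```

```text
[230.8298612  242.96299232] [224.19059055 225.8104162 ]
[281.96875084 481.16693092]
```

View pics/a1z.png

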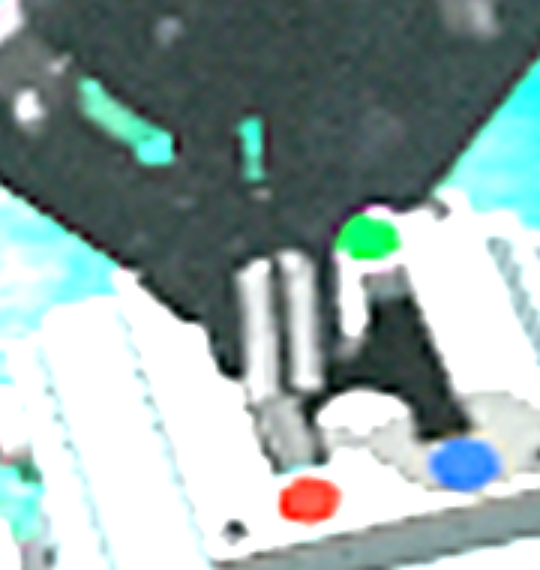

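The knob has not moved. The fingertip ends at (225,217), about 10 px above where the stated TCP should show. The real tip therefore seems to be 25–35 mm higher and is passing over the knob. I'll back off, lower the hand and check again.

Request:
step_arm(
  series=[
    [0,0,0,0,0,-25,0],
    [0,0,0,0,0,-50,0],
    [0,0,0,0,12,-50,0],
    [0,0,0,0,24,-50,0],
    [0,0,0,0,24,-50,0],
  ],
)

```text
clock: 5.05
position: [0.4084, 0.1379, 0.1558]
eef_rot: [[-0.208, -0.002, 0.978], [-0.978, -0.001, -0.208], [0.001, -1.0, -0.002]]
ft_force: [0.1, -0.3, -0.9]
opening: -0.0002
```

```bash
python3 st.py; python3 look.py a3; python3 - <<'E'
import cv2,pickle,numpy as np
from h import *
C=pickle.load(open("C.pkl","rb"));print({k:proj(C[k],[.4093,.1376,.157]) for k in C})
f=lambda P:cv2.resize(np.clip(P[180:270,190:280].astype(float)*2.5,0,255).astype(np.uint8),None,fx=6,fy=6,interpolation=cv2.INTER_CUBIC)
cv2.imwrite("pics/a3z.png",f(C["scene"]["pixels"])[:,:,::-1])
E
```

```text
t 5.05 pos [0.4084 0.1379 0.1558] local mm -95.1 33.4 z 155.8 toolz yaw -11.99 down [-0.002 -0.001 -1.   ] F loc 0.19 -0.24 -0.87 open -0.00020668289519954584
{'top': array([219.39179207, 242.20825411]), 'scene': array([231.66459194, 252.41384137])}
```

View pics/a3z.png

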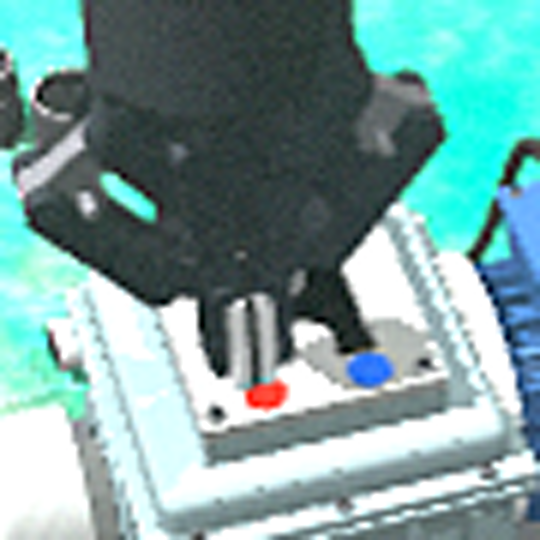

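The tip now shows at about (231,244), some 8 px above the prediction, so its real height is about 178 mm. That suits a push on the ball.

Request:
step_arm(
  series=[
    [0,0,0,0,0,10,0],
    [0,0,0,0,0,18,0],
    [0,0,0,0,0,24,0],
    [0,0,0,0,0,30,0],
    [0,0,0,0,0,36,0],
    [0,0,0,0,0,42,0],
    [0,0,0,0,0,45,0],
    [0,0,0,0,0,45,0],
  ],
)

```text
clock: 6.15
position: [0.4525, 0.1288, 0.1569]
eef_rot: [[-0.208, -0.0, 0.978], [-0.978, -0.0, -0.208], [0.0, -1.0, -0.0]]
ft_force: [-3.7, 0.7, 1.0]
opening: -0.0001
```

```bash
cat >v.py <<'E'
import sys,cv2,pickle,numpy as np
from bench import camera
C={k:camera(k) for k in("top","scene")};pickle.dump(C,open("C.pkl","wb"))
f=lambda P,u,v:cv2.resize(np.clip(P[v:v+90,u:u+65].astype(float)*2.5,0,255).astype(np.uint8),None,fx=6,fy=6,interpolation=cv2.INTER_CUBIC)
cv2.imwrite(f"pics/{sys.argv[1]}.png",np.hstack([f(C["scene"]["pixels"],200,180),f(C["top"]["pixels"],205,170)])[:,:,::-1])
E
python3 st.py; python3 v.py a4
```

```text
t 6.15 pos [0.4525 0.1288 0.1569] local mm -50.1 33.6 z 156.9 toolz yaw -11.98 down [-0. -0. -1.] F loc -3.72 -0.1 0.99 open -0.00010674599531966268
```

View pics/a4.png

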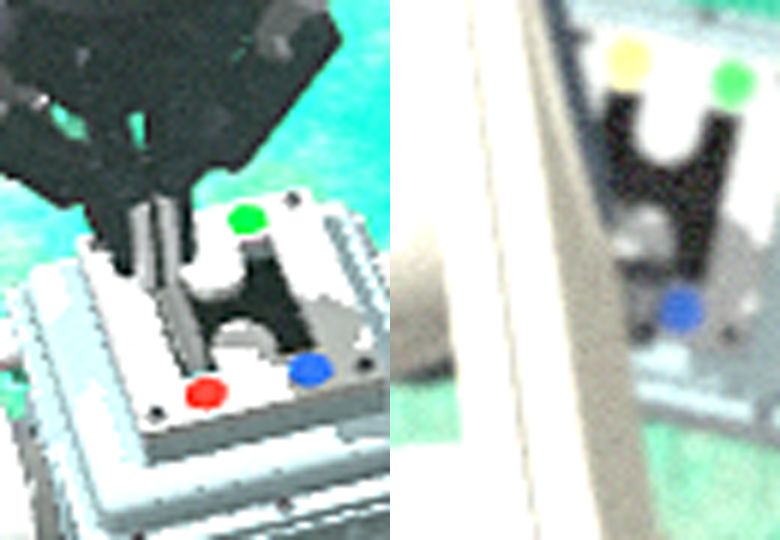

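Request:
step_arm(
  series=[
    [0,0,0,0,0,4,0],
    [0,0,0,0,0,8,0],
    [0,0,0,0,0,12,0],
    [0,0,0,0,0,12,0],
  ],
)

```text
clock: 6.75
position: [0.4647, 0.1264, 0.157]
eef_rot: [[-0.208, 0.0, 0.978], [-0.978, 0.0, -0.208], [-0.0, -1.0, 0.0]]
ft_force: [-2.1, -0.0, 1.3]
opening: -0.0002
```

```bash
python3 st.py; python3 v.py a5
```

```text
t 6.75 pos [0.4647 0.1264 0.157 ] local mm -37.6 33.8 z 157.0 toolz yaw -11.98 down [ 0.  0. -1.] F loc -2.04 -0.46 1.3 open -0.00016642068180865982
```

View pics/a5.png

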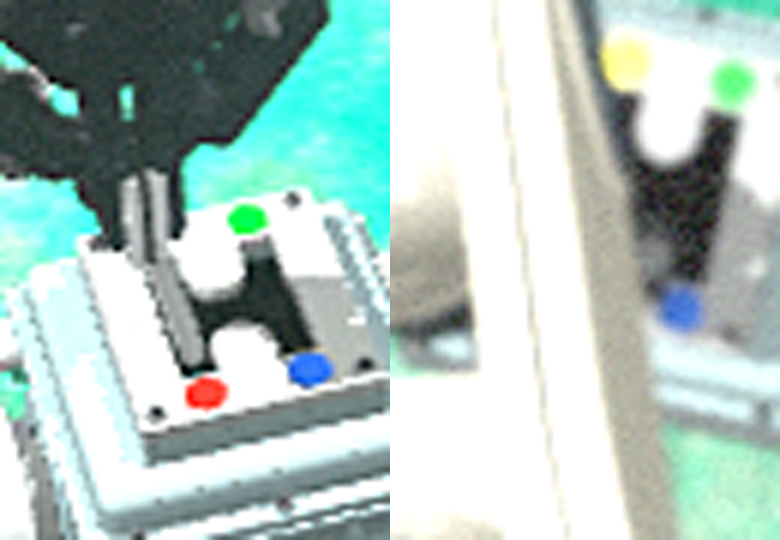

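```bash
cat >ov.py <<'E'
import sys,pickle,cv2,numpy as np
from h import proj
C=pickle.load(open("C.pkl","rb"))["scene"];P=C["pixels"];k=10;u,v=200,190
im=cv2.resize(np.clip(P[v:v+60,u:u+70].astype(float)*2,0,255).astype(np.uint8),None,fx=k,fy=k,interpolation=cv2.INTER_CUBIC)
a=-.2095;X=np.array([np.cos(a),np.sin(a),0]);Y=np.array([-X[1],X[0],0]);o=np.array([.4945,.0855,.03])
cols=[(255,0,255),(255,128,0),(0,255,255)]
for i,s in enumerate(sys.argv[2:]):
    kx,ky=[float(q)/1e3 for q in s.split(",")]
    top=kx*X+ky*Y+np.array([0,0,np.sqrt(.17**2-kx**2-ky**2)])
    pr=lambda f:tuple(int(q) for q in (proj(C,o+f*top)-[u,v]+.5)*k)
    cv2.line(im,pr(.52),pr(1),cols[i],1);cv2.circle(im,pr(1),4,cols[i],-1);cv2.circle(im,pr(.52),4,cols[i],-1)
cv2.imwrite(f"pics/{sys.argv[1]}.png",im[:,:,::-1])
E
python3 ov.py a5o " -10,33" " -18,33" " -26,33"
```

```text
(no output)
```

View pics/a5o.png

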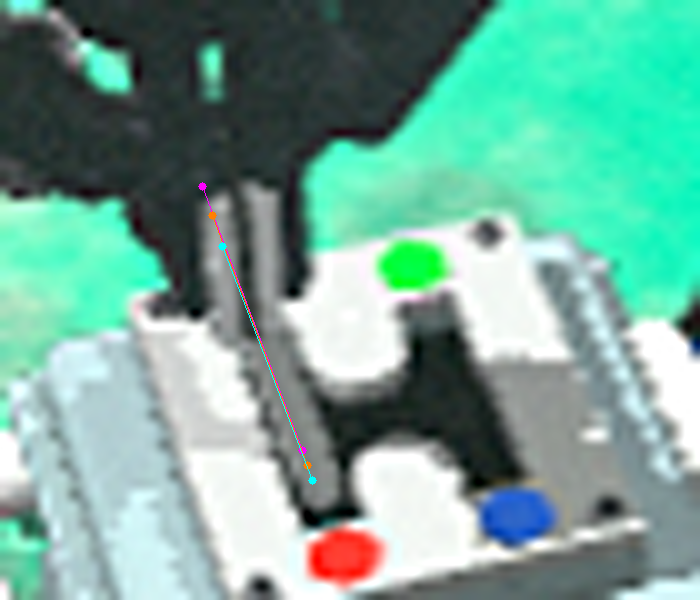

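Request:
step_arm(
  series=[
    [0,0,0,0,0,4,0],
    [0,0,0,0,0,7,0],
    [0,0,0,0,0,7,0],
    [0,0,0,0,0,-15,0],
    [0,0,0,0,0,-40,0],
    [0,0,0,50,0,-50,0],
    [0,0,0,100,0,-50,0],
    [0,0,0,130,0,-50,0],
    [0,0,0,130,0,-50,0],
  ],
)

```text
clock: 7.98
position: [0.3885, 0.0081, 0.1572]
eef_rot: [[-0.21, 0.001, 0.978], [-0.978, -0.0, -0.21], [0.0, -1.0, 0.001]]
ft_force: [-0.4, 0.2, 0.8]
opening: -0.0
```

```bash
python3 st.py; python3 v.py a6; python3 ov.py a6o " -3,33" " -15,33" " -26,33"
```

```text
t 7.975 pos [0.3885 0.0081 0.1572] local mm -87.6 -97.8 z 157.2 toolz yaw -12.14 down [ 0.001 -0.    -1.   ] F loc -0.43 0.12 0.8 open -4.56341330430041e-05
```

View pics/a6.png

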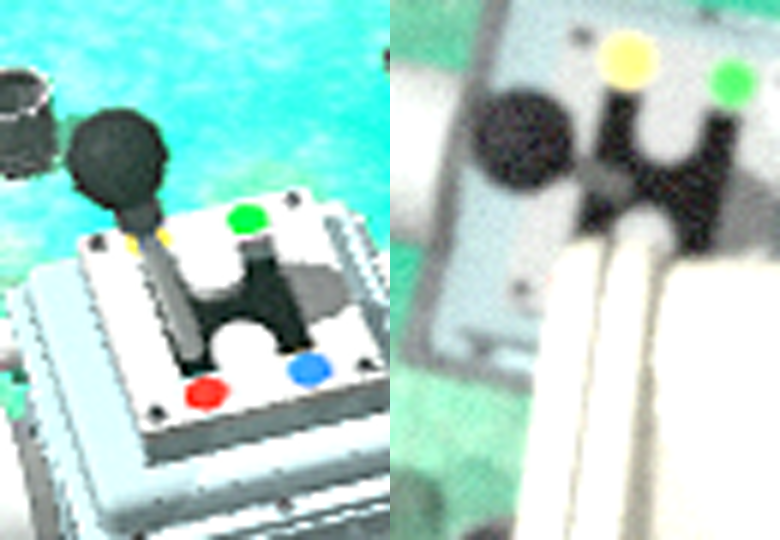

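View pics/a6o.png

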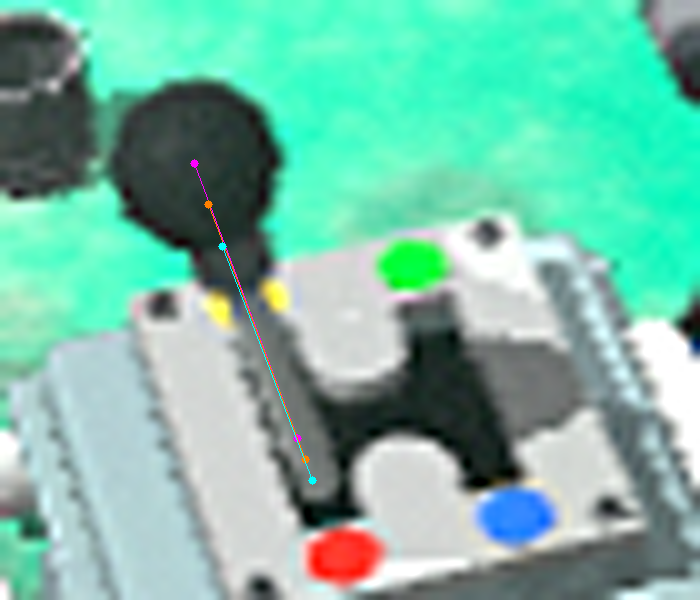

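```bash
python3 - <<'E'
from h import *
C=pickle.load(open("C.pkl","rb"))
k=tri([ray(C["top"],(227.1,192.9)),ray(C["scene"],(219.1,205.9))]);a=-.2095
x=np.array([np.cos(a),np.sin(a)]);y=np.array([-x[1],x[0]]);d=k[:2]-[.4945,.0855];print(k,d@x,d@y)
E
```

```text
[0.49816934 0.11886546 0.19704746] -0.0033499325617147692 0.03339903995172229
```

The knob is at (−3, +33) in the drive frame, in line with the cross slot. The contact offset of 28 mm (ball radius 17 + half-pad 11) fits. For the cross push I'll turn the tool 90° so that the narrow side leads.

```bash
python3 -c "
from bench import bot;print(bot.state()['joint_positions'].round(3))"
```

```text
[-0.006  0.141  2.16   0.     0.839  1.775]
```

Request:
step_arm(
  series=[
    [0,-10,0,0,-40,0,0],
    [0,-20,0,0,-80,0,0],
    [0,-30,0,-30,-90,0,0],
    [0,-40,0,-70,-90,0,0],
    [0,-50,0,-110,-90,10,0],
    [0,-60,0,-150,-90,25,0],
    [0,-70,0,-190,-90,45,0],
    [0,-80,0,-195,-90,65,0],
    [0,-90,0,-195,-90,85,0],
    [0,-90,0,-195,-90,85,0],
    [0,-90,0,-195,-90,85,0],
  ],
)

```text
clock: 9.45
position: [0.5113, 0.1833, 0.2467]
eef_rot: [[0.978, -0.001, 0.21], [-0.21, -0.0, 0.978], [-0.001, -1.0, -0.0]]
ft_force: [-1.5, -0.2, -0.1]
opening: -0.0001
```

```bash
python3 st.py
```

```text
t 9.45 pos [0.5113 0.1833 0.2467] local mm -4.0 99.1 z 246.7 toolz yaw 77.89 down [-0.001 -0.    -1.   ] F loc -1.39 -0.55 -0.1 open -5.08976290741322e-05
```

Request:
step_arm(
  series=[
    [0,0,0,1,40,0,0],
    [0,0,0,1,75,0,0],
    [0,0,0,1,90,0,0],
    [0,0,0,1,90,-15,0],
    [0,0,0,1,90,-27,0],
    [0,0,0,1,90,-34,0],
    [0,0,0,1,90,-40,0],
    [0,0,0,1,90,-46,0],
    [0,0,0,1,90,-52,0],
    [0,0,0,1,90,-58,0],
    [0,0,0,1,90,-58,0],
  ],
)

```text
clock: 10.82
position: [0.5006, 0.1252, 0.1568]
eef_rot: [[0.978, -0.001, 0.208], [-0.208, -0.001, 0.978], [-0.001, -1.0, -0.001]]
ft_force: [0.0, 0.3, 0.6]
opening: 0.0001
```

```bash
python3 st.py; python3 v.py b1
```

```text
t 10.825 pos [0.5006 0.1252 0.1568] local mm -2.3 40.0 z 156.8 toolz yaw 78.02 down [-0.001 -0.001 -1.   ] F loc -0.04 0.26 0.61 open 0.00010268943680569388
```

View pics/b1.png

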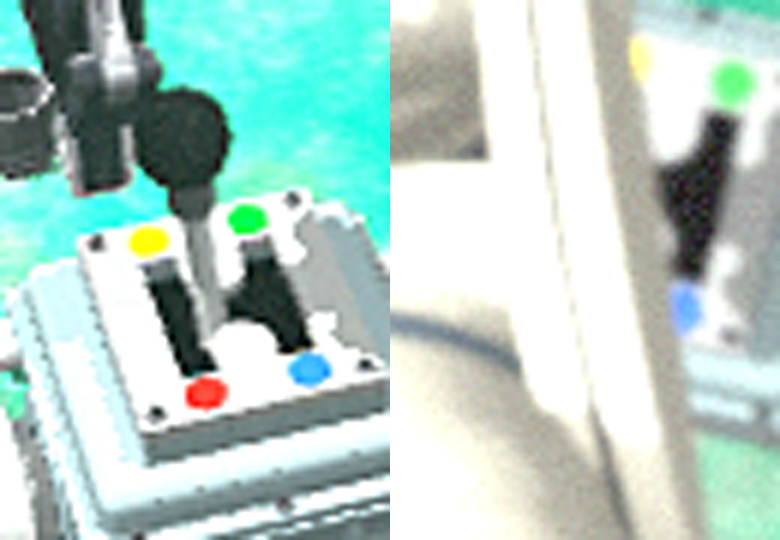

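The crossing is under way, with the stem in the cross slot. I'll continue.

Request:
step_arm(
  series=[
    [0,0,0,1,0,-6,0],
    [0,0,0,1,0,-12,0],
    [0,0,0,1,0,-18,0],
    [0,0,0,1,0,-24,0],
    [0,0,0,1,0,-30,0],
    [0,0,0,1,0,-35,0],
    [0,0,0,1,0,-39,0],
    [0,0,0,1,0,-42,0],
    [0,0,0,1,0,-44,0],
    [0,0,0,1,0,-44,0],
  ],
)

```text
clock: 12.18
position: [0.4926, 0.0823, 0.1569]
eef_rot: [[0.978, -0.0, 0.207], [-0.207, -0.0, 0.978], [-0.0, -1.0, -0.0]]
ft_force: [-0.4, 0.6, -0.3]
opening: 0.0001
```

```bash
python3 st.py; python3 v.py b2;python3 ov.py b2o " -3,-33" "0,-28"
```

```text
t 12.175 pos [0.4926 0.0823 0.1569] local mm -1.2 -3.6 z 156.9 toolz yaw 78.03 down [-0. -0. -1.] F loc -0.48 0.53 -0.34 open 0.00014625970991998641
```

View pics/b2o.png

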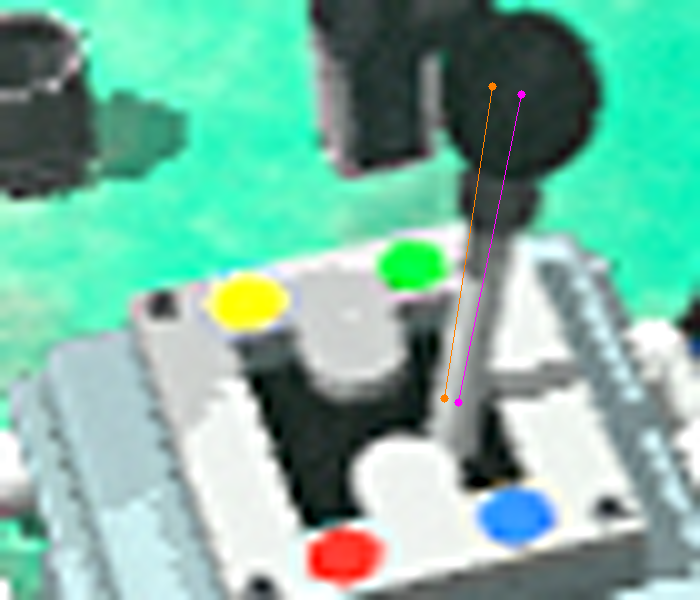

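The knob is in the right column at (−3, −33). Next I'll back off, rise, turn back and come round to its near side.

Request:
step_arm(
  series=[
    [0,0,0,0,0,20,0],
    [0,0,0,0,-10,45,0],
    [0,10,0,-5,-60,45,0],
    [0,20,0,-20,-90,45,0],
    [0,30,0,-40,-90,30,0],
    [0,40,0,-60,-90,15,0],
    [0,50,0,-80,-90,0,0],
    [0,60,0,-85,-90,-15,0],
    [0,70,0,-85,-90,-30,0],
    [0,80,0,-85,-90,-30,0],
    [0,90,0,-85,-90,-30,0],
    [0,90,0,-85,-90,-30,0],
  ],
)

```text
clock: 13.78
position: [0.4037, 0.0715, 0.2472]
eef_rot: [[-0.205, 0.0, 0.979], [-0.979, 0.0, -0.205], [-0.0, -1.0, 0.0]]
ft_force: [0.5, -0.8, 0.5]
opening: 0.0001
```

```bash
python3 st.py; python3 v.py b3;python3 ov.py b3o " -3,-33"
```

```text
t 13.775 pos [0.4037 0.0715 0.2472] local mm -85.9 -32.6 z 247.2 toolz yaw -11.85 down [ 0.  0. -1.] F loc 0.68 -0.72 0.47 open 6.608390271484193e-05
```

View pics/b3o.png

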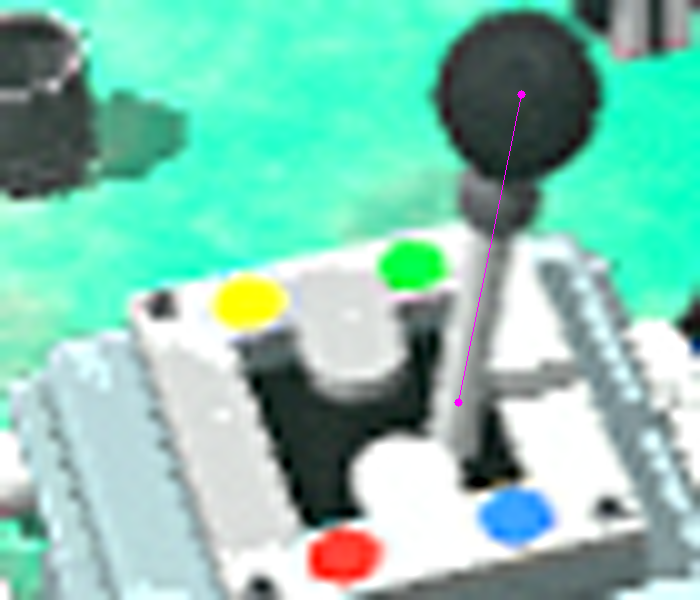

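The knob stayed put at about (−3, −33). I'll lower the hand and push towards the green end.

Request:
step_arm(
  series=[
    [0,0,0,0,45,0,0],
    [0,0,0,0,80,0,0],
    [0,0,0,0,90,15,0],
    [0,0,0,0,90,32,0],
    [0,0,0,0,90,44,0],
    [0,0,0,0,90,50,0],
    [0,0,0,0,90,56,0],
    [0,0,0,0,90,62,0],
    [0,0,0,0,90,68,0],
    [0,0,0,0,90,74,0],
    [0,0,0,0,90,80,0],
    [0,0,0,0,90,80,0],
  ],
)

```text
clock: 15.38
position: [0.4822, 0.0541, 0.1569]
eef_rot: [[-0.208, 0.0, 0.978], [-0.978, -0.0, -0.208], [-0.0, -1.0, 0.0]]
ft_force: [-1.5, 0.7, 0.3]
opening: -0.0
```

```bash
python3 st.py; python3 v.py b4
```

```text
t 15.375 pos [0.4822 0.0541 0.1569] local mm -5.5 -33.3 z 156.9 toolz yaw -11.98 down [ 0. -0. -1.] F loc -1.64 0.35 0.28 open -4.9960292282286355e-05
```

View pics/b4.png

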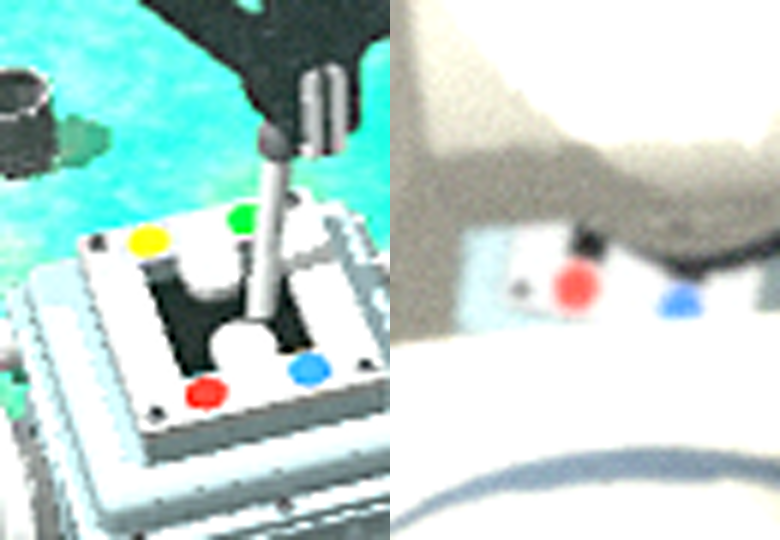

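The lever is going down the green slot and the knob is at about x = +22. I'll push another 18 mm, ending slowly.

Request:
step_arm(
  series=[
    [0,0,0,0,0,5,0],
    [0,0,0,0,0,9,0],
    [0,0,0,0,0,13,0],
    [0,0,0,0,0,16,0],
    [0,0,0,0,0,18,0],
    [0,0,0,0,0,18,0],
  ],
)

```text
clock: 16.23
position: [0.4994, 0.0504, 0.157]
eef_rot: [[-0.208, 0.0, 0.978], [-0.978, -0.0, -0.208], [0.0, -1.0, 0.0]]
ft_force: [-2.6, 0.8, -1.2]
opening: -0.0002
```

```bash
python3 st.py
```

```text
t 16.225 pos [0.4994 0.0504 0.157 ] local mm 12.1 -33.4 z 157.0 toolz yaw -11.98 down [ 0. -0. -1.] F loc -2.72 0.21 -1.17 open -0.00021998533497796793
```

Request:
step_arm(
  series=[
    [0,0,0,0,0,-20,0],
    [0,0,0,0,0,-60,0],
    [0,0,0,0,-40,-100,0],
    [0,0,0,40,-90,-110,0],
    [0,0,0,95,-100,-110,0],
    [0,0,0,140,-100,-110,0],
    [0,0,0,140,-100,-110,0],
    [0,0,0,140,-100,-110,0],
  ],
)

```text
clock: 17.23
position: [0.3633, -0.0637, 0.2574]
eef_rot: [[-0.208, 0.002, 0.978], [-0.978, -0.0, -0.208], [-0.0, -1.0, 0.002]]
ft_force: [0.3, -0.1, -1.0]
opening: -0.0001
```

```bash
python3 st.py; python3 v.py b5;python3 ov.py b5o "40,-33" "34,-33"; python3 -c "
import cv2,pickle
for k,c in pickle.load(open('C.pkl','rb')).items(): cv2.imwrite('pics/end_'+k+'.png',c['pixels'][:,:,::-1])"
```

```text
t 17.225 pos [ 0.3633 -0.0637  0.2574] local mm -97.4 -173.2 z 257.4 toolz yaw -12.03 down [ 0.002 -0.    -1.   ] F loc 0.35 -0.0 -0.96 open -6.31406562146343e-05
```

View pics/end_scene.png

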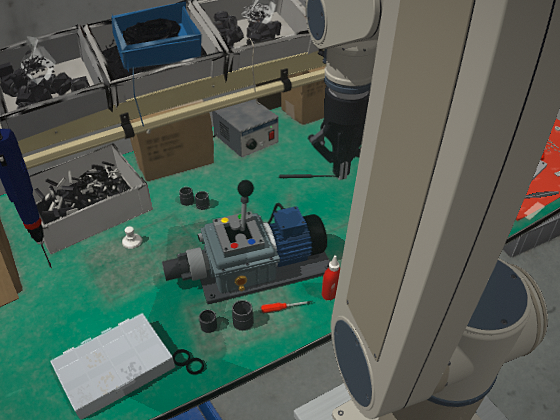

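View pics/b5.png

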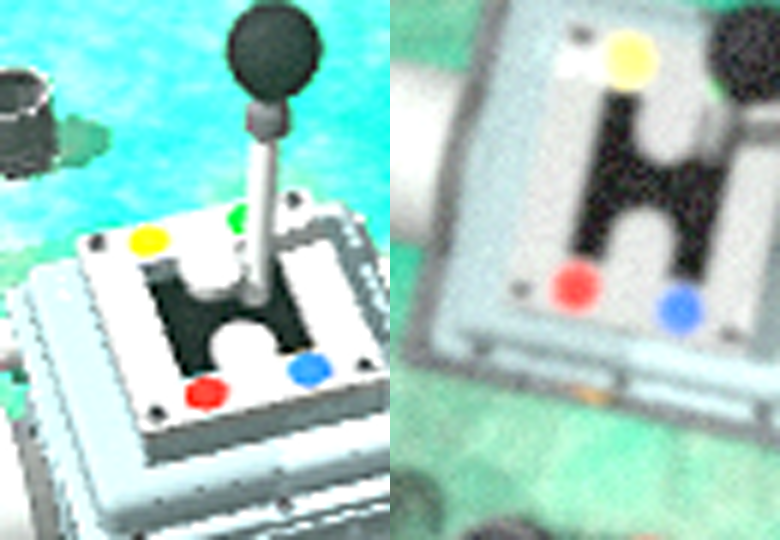

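View pics/end_top.png

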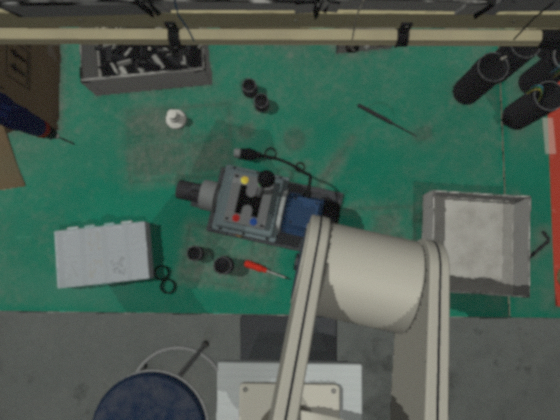

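```bash
python3 - <<'E'
from h import *
C=pickle.load(open("C.pkl","rb"));a=-.2095
x=np.array([np.cos(a),np.sin(a)]);y=np.array([-x[1],x[0]])
for k in(tri([ray(C["top"],(265.8,178.8)),ray(C["scene"],(245.3,187.9))]),onz(C["scene"],(245.3,187.9),.193)):
    d=k[:2]-[.4945,.0855];print(k,d@x,d@y)
A=cv2.absdiff(pickle.load(open("scene.pkl","rb"))["pixels"],C["scene"]["pixels"]).max(2)
for n,(u,v) in dict(ta=(208,320),tb=(242,315),sd=(285,307),bo=(332,278)).items():print(n,(A[v-14:v+14,u-10:u+10]>40).mean())
E
```

```text
[0.52543144 0.04799117 0.19389974] 0.03805587122073392 -0.03025585720669613
[0.52576619 0.04674899 0.193     ] 0.03864163290462586 -0.03140126583159185
ta 0.0
tb 0.0
sd 0.044642857142857144
bo 0.10892857142857143
```

The lever is in the green slot with the knob at about x = +38 (lean about 0.225). I'll nudge it the last few mm home, watching the force.

Request:
step_arm(
  series=[
    [0,0,0,-50,0,0,0],
    [0,0,0,-100,0,0,0],
    [0,0,0,-140,30,0,0],
    [0,0,0,-140,80,20,0],
    [0,0,0,-140,100,60,0],
    [0,0,0,-140,100,90,0],
    [0,0,0,-140,100,103,0],
    [0,0,0,-140,100,108,0],
    [0,0,0,-140,100,110,0],
    [0,0,0,-140,100,111,0],
    [0,0,0,-140,100,111.5,0],
    [0,0,0,-140,100,111.5,0],
  ],
)

```text
clock: 18.82
position: [0.5002, 0.0503, 0.157]
eef_rot: [[-0.207, -0.001, 0.978], [-0.978, 0.0, -0.207], [-0.0, -1.0, -0.001]]
ft_force: [-2.1, 2.4, 0.0]
opening: 0.0001
```

```bash
python3 st.py
```

```text
t 18.825 pos [0.5002 0.0503 0.157 ] local mm 12.9 -33.2 z 157.0 toolz yaw -11.97 down [-0.001  0.    -1.   ] F loc -2.59 1.92 0.01 open 7.585665342803541e-05
```

Request:
step_arm(
  series=[
    [0,0,0,0,0,0.5,0],
    [0,0,0,0,0,1,0],
    [0,0,0,0,0,1.5,0],
    [0,0,0,0,0,1.5,0],
  ],
)

```text
clock: 19.32
position: [0.5021, 0.0498, 0.1569]
eef_rot: [[-0.207, -0.0, 0.978], [-0.978, -0.0, -0.207], [0.0, -1.0, -0.0]]
ft_force: [-2.5, 1.9, -0.6]
opening: -0.0003
```

```bash
python3 st.py
```

```text
t 19.325 pos [0.5021 0.0498 0.1569] local mm 14.9 -33.4 z 156.9 toolz yaw -11.97 down [-0. -0. -1.] F loc -2.8 1.34 -0.57 open -0.000285227355562218
```

The reading is still friction only (about 3 N) and the knob is about 41 mm along. I'll withdraw.

Request:
step_arm(
  series=[
    [0,0,0,0,0,-20,0],
    [0,0,0,0,0,-60,0],
    [0,0,0,0,-40,-100,0],
    [0,0,0,40,-90,-110,0],
    [0,0,0,95,-100,-110,0],
    [0,0,0,140,-120,-110,0],
    [0,0,0,180,-140,-110,0],
    [0,0,0,180,-140,-110,0],
    [0,0,0,180,-140,-110,0],
  ],
)

```text
clock: 20.45
position: [0.3574, -0.1035, 0.297]
eef_rot: [[-0.208, 0.001, 0.978], [-0.978, -0.0, -0.208], [0.0, -1.0, 0.001]]
ft_force: [-0.2, 0.4, -0.8]
opening: -0.0
```

```bash
python3 st.py; python3 v.py c1; python3 - <<'E'
import pickle,cv2,numpy as np
C=pickle.load(open("C.pkl","rb"));A=pickle.load(open("scene.pkl","rb"))["pixels"]
f=lambda P:cv2.resize(P[170:340,185:350],None,fx=2.4,fy=2.4)
cv2.imwrite("pics/c2.png",np.hstack([f(A),f(C["scene"]["pixels"])])[:,:,::-1])
E
```

```text
t 20.45 pos [ 0.3574 -0.1035  0.297 ] local mm -94.8 -213.4 z 297.0 toolz yaw -12.03 down [ 0.001 -0.    -1.   ] F loc -0.27 0.31 -0.81 open -1.3696324863410779e-05
```

View pics/c1.png

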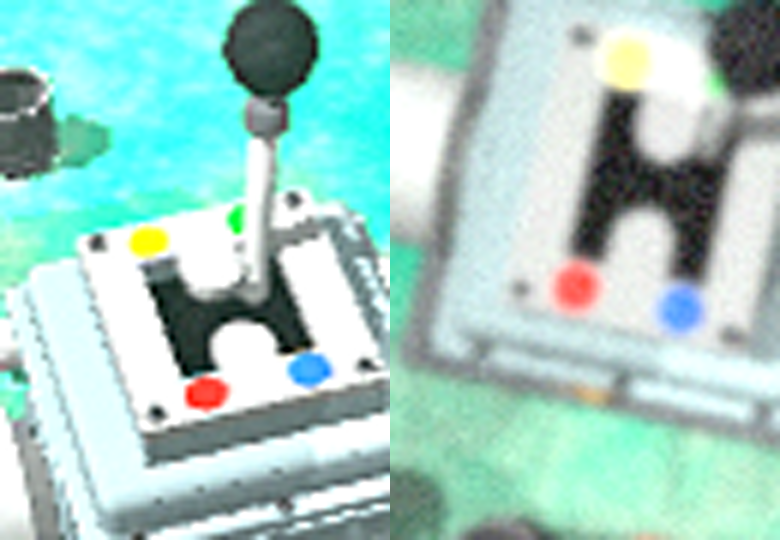

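View pics/c2.png

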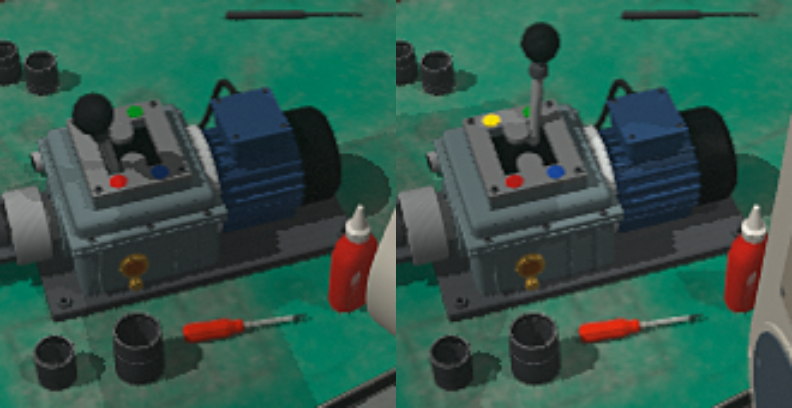

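The knob moved a little further, to scene pixel (245,187). The torch heads, screwdriver and bottle are where they were, and the hand is well clear.

```bash
python3 -c "
from bench import bot;print(bot.hand_in())"
```

```text
the job is handed in; nothing more can be done
None
```

The lever is now in the green gear. I pushed it with closed fingertips out of the red slot, across the cross slot, and down the right-hand slot to the green end. I handed the job in at about 20 s; no verdict was reported.

**Last checks:**
- **Lever:** Before a last nudge of about 2–3 mm, both cameras put the knob about 38 mm towards the far end, a lean of about 0.225 rad. After the nudge, the finger position puts it at about 41 mm of 42. I didn't re-measure that by camera, but the last picture shows the knob slightly further along than before. I stopped while only friction resisted, so I never felt the end of the slot.
- **Force:** The highest reading I saw was about 4 N, though I only read it at the end of each move.
- **Loose things:** In the before/after scene picture, the torch heads, screwdriver and bottle look unmoved.
- **Hand:** It finished about 0.2 m to the side of the drive, with its tip near 0.3 m high and no contact force.

**What disagreed:**
- **Fingertip height:** The fingertips show about 20–25 mm higher in the camera than the stated tool position. My first push went over the knob without touching it, so I worked about 25 mm lower after that.
- **Starting lean:** The lever measured about 34 mm from the middle at the start, not the full 42 mm.

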